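# Draw the check-weight sledge out from under the weighing slab

## Robot

A 7-joint arm with a two-finger parallel gripper is mounted at the origin on the work surface. World frame = base frame: x ahead of the robot, y to its left, z up, the work surface at z = 0. Lengths are in m, angles in rad, forces in N, time in s.
With the tool pointing down it reaches from about 0.35 to 0.775 m from the base axis. Payload 3.1 kg.
Tool frame: the origin (TCP) lies on the front face of the gripper's body, between the roots of the fingers; the fingertips stand 73 mm ahead of it and the grasp point (between the pads) lies 54 mm ahead of it (env.grip_depth is the distance from the TCP to the grasp point, in m); z points along the fingers, y is the line along which they close (so a half turn about z gives the same grasp; the last joint's range is limited). The gripper opens to 85 mm and grips with 20 to 120 N. Pads are 22 mm wide; open, the fingers measure 114 mm over their backs; the gripper's body (76 mm by 85 mm) begins 54 mm behind the grasp point. The pads swing forward as they close: fully open they stand 13 mm farther back than shut.
Start: joints at [-1.224, 0.311, 0.014, 1.512, -0.004, 1.319, -0.027], TCP at [0.208, 0.509, 0.304] pointing down, gripper open.
Joint ranges: [-2.7, 2.7], [-0.3, 1.91], [-1.27, 1.3], [0.12, 2.57], [-1.44, 4.58], [0.2, 2.03], [-3.05, 3.05]. Speed limits (rad/s): [2.79, 2.79, 3.14, 3.14, 3.14, 3.14, 3.14].

## Interface

Orientations are given as a unit quaternion [w, x, y, z].
In Python, from workcell import env gives the robot as it stands.
- The arm moves only by the shell command python3 -m inch 'ROWS'. ROWS is JSON, a list of rows, each a list of 3 entries, a list of its own where there are three numbers: the shift along the tool's x, y, z in mm, then the turn, a rotation vector about the tool's x, y, z in rad, then the closure, from 0 (fully open) to 1 (shut). In form: [[[x, y, z], [wx, wy, wz], grip], ...]. A call has exactly 10 rows; each row shifts and turns the commanded pose from where the row before left it, along the tool's axes as they then stand; what a row does not reach is not made up. A row lasts 1/8 s, in which the tool goes at most 62.5 mm and 10.7 degrees, less where a joint would pass 70% of its speed; a pose out of reach is approached as far as the arm can. A call with a gripper value outside its range is refused whole. The fingers move at their own pace and stop on an object; the grip force is fixed at half the most. Time passes only in rows, so rows that do not move let the fingers close, or fill a call up. It gives the time, the measured TCP pose, the force, the opening and the grip force at its end, in the units of the state.
- env.get_state(): the state, without advancing time (a new reading comes with each control period).
- env.snapshot(name): name is "scene" or "top" or "wrist"; returns a dict with "frame" (480x640x3 uint8, blue, green, red), "fovy" (degrees; the focal length in pixels is half the picture's height over the tangent of half this angle, whatever the lens; pixels are square), "cx", "cy" (the principal point, pixels), "extrinsics" (4x4, takes a point from camera to world coordinates); the wrist camera has in their place "hand_eye" (4x4, takes a point from camera to tool coordinates, whose origin is the TCP and whose axes are the flange's). Camera axes: x right, y down, z forward; pixel columns grow to the right and rows downward; lengths in m; the calibration is good to about 2 mm. A picture is of the moment at which its call begins: read the wrist's pose just before it. There is no depth.
- env.close_job(): hands the job in; it is judged then, once.
The state is a dict: "time_s": time; "joint_positions": joint angles; "dq": joint speeds; "tau": joint torques, N m; "eef_pos": TCP position; "orientation": TCP orientation; "ft_force": force on the tool from outside, world axes, zero at the start; "wrist_torque": the same for the moment, N m; "opening": opening from 0.0 (shut) to 1.0 (fully open); "finger_force": force on a finger pad.
Only numpy, scipy, OpenCV 4.12 (cv2) and the standard library are available. Lean on these libraries where they do the work, as an engineer would, in place of code of your own. Each camera call takes 0.05 s, during which the arm holds its last target. There are 200 camera calls.

## Task

The check weight is parked on a small sledge under the granite weighing slab. Take the hooked rod from its rest, reach it in under the slab, feel with its tip for the eye in the sledge's draw plate, and with the tip in the eye gently draw the sledge out to its stop with the weight standing on it. Then unhook and lay the rod back in its rest, and leave everything else as it is; do not press or pull hard with the rod.

Things in the scene. Friction and masses are not known exactly. Their poses are not given: they have to be found in the camera images.
- plinth: Dark grey granite slab 250 x 300 x 50 mm on two side feet, a balance (top at 207 mm) on it; stands firmly. Origin: at table level below the middle of the slab's front edge (towards the robot). x points level into the space under the slab, z up. The slab's underside is 100 mm, its top 150 mm above the table; the feet leave an opening 220 mm wide (y -110 to 110 mm).
- sledge (a joint): How far the sledge is drawn out, in m, along the plinth's -x. 0: fully in, with the draw plate's middle line (and eye) 40 mm behind the slab's front edge; 0.12: at the front stop. Starts at 0 to 0.010; takes about 4 to 6 N to slide. The eye's sideways place is not measured: the plate has sideways play, which it keeps under sideways forces below about 5 N.
- sledge_mid (a point): Middle of the sledge at the draw plate's top face, 36 mm above the table, axes as the plinth's. The plate is a steel bar across the sledge: 28 mm (x), 100 mm (y), 16 mm thick, with one upright round through eye 16 mm wide, in x at this point, in y anywhere up to 22 mm to either side: find it by feel. Off the eye the rod's tip lands on the plate; in it, it goes down up to 16 mm.
- rod: Hooked rod, about 150 g, lying level in its rest. Dark wooden handle 110 mm long (x), 16 wide (y), 18 high (z); origin at the handle's middle, its best grip; a 22 mm steel pommel at the rear. From its front a 7 mm round steel shaft runs along +x to x = 140 mm, then turns straight down (-z) to a round-ended tip 33.5 mm below the handle's axis.
- rod_tip (a point): Lowest point of the rod's down-turned tip (7 mm thick, round end); 140 mm ahead of and 33.5 mm below the rod's origin.
- rest_seat (a point): Where the rod's origin lies in its rest, 60 mm above the table; axes as the rod's there (x to the hook end). Fixed grey base 120 x 70 x 8 mm with uprights 10 mm thick 40 mm ahead of and behind this point, each with a notch: flat floor 51 mm above the table, 25 mm wide, wider above, prongs up to 68 mm. Between them the handle is free to grip from above. Left or right of the slab.
- checkweight: The check weight: polished steel cylinder with a knob, 44 mm across, 58 mm high, about 500 g, standing loose on the sledge behind the draw plate, its front 20 to 30 mm behind the eye's middle. Origin: centre of its underside (20 mm above the table), z along its axis.
- w1: Bystander: loose steel weight 56 mm across, 85 mm high. Origin: centre of its underside.
- w2: Bystander: loose steel weight 48 mm across, 70 mm high. Origin: centre of its underside.
- w3: Bystander: small loose steel weight 28 mm across, 36 mm high, on top of the slab. Origin: centre of its underside.
- bot1: Bystander: loose amber bottle 68 mm across, 150 mm high. Origin: centre of its underside.
- bot2: Bystander: loose amber bottle 56 mm across, 120 mm high. Origin: centre of its underside.
- beaker: Bystander: loose glass beaker 64 mm across, 80 mm high. Origin: centre of its underside.
- dish: Bystander: loose white dish 90 mm across, 25 mm high. Origin: centre of its underside.
- wbox: Bystander: wooden box of small weights, 140 x 100 mm, lid up to 128 mm, fixed; on the other side from the rest. Origin: centre of its underside.
There are look-alikes about, which are no part of the job. There is more than one size of the rod; the one meant has the size given above.

How it is judged:
On the way, in this order (a step that is already met when the one before it is completed fails the run):
1. the rod's tip is in the eye (at least 5 mm below the top of the draw plate) while the sledge is still under the slab (drawn out by less than 30 mm) (z of rod_tip in the frame of sledge_mid below -0.005 m and x of rod_tip in the frame of sledge_mid between -0.012 and 0.012 m and y of rod_tip in the frame of sledge_mid between -0.028 and 0.028 m and value of joint sledge below 0.03 m), for 0.2 s.
2. the sledge is drawn out to its stop (within 8 mm) with the tip still in the eye (value of joint sledge above 0.112 m and z of rod_tip in the frame of sledge_mid below -0.003 m and x of rod_tip in the frame of sledge_mid between -0.012 and 0.012 m and y of rod_tip in the frame of sledge_mid between -0.028 and 0.028 m), for 0.1 s.
At the end, for the whole second after the job is handed in: The sledge is out at its stop (within 10 mm), the check weight stands upright on it behind the draw plate, and the rod lies at rest, level and seated in both notches of its rest, hook end the same way as at the start and within 18 mm of its place (value of joint sledge above 0.11 m and distance between rod and rest_seat below 0.018 m and z of rod in the frame of rest_seat below 0.005 m and angle between rod's own z axis and vertical below 0.12 rad and x of rod_tip in the frame of rest_seat above 0.1 m and linear speed of each of rod, checkweight below 0.02 m/s and angle between checkweight's own z axis and vertical below 0.1 rad and x of checkweight in the frame of sledge_mid between 0.025 and 0.075 m and z of checkweight in the frame of sledge_mid above -0.022 m); the robot touches nothing.
It fails at once if the rod presses, pulls or knocks on the sledge, its draw plate or the slab with more than 25 N (contact force between rod and plinth above 25 N).
It fails at once if the check weight tips (more than 0.3 rad) (angle between checkweight's own z axis and vertical above 0.3 rad).
It fails at once if a bystander is moved by more than 20 mm (distance of any of w1, w2, w3, bot1, bot2, beaker, dish from where it was at the start of the episode above 0.02 m).
It also fails if it takes over 64 s, if anything falls off the work surface, if the arm or the gripper's body presses on something with over 40 N, if the wrist force passes 120 N, or if a joint passes its speed limit or range.

## Working session

There is one attempt and no reset: what is moved stays moved. The work goes in short steps, Python scripts to look and compute and a shell command to move; the robot and the scene stay as the last step left them, time stands still between calls to the robot, and variables do not carry over. Pictures are saved under pics/ and viewed, at most 11 in all, crops included, and the job is handed in when it is done.

```bash
ls; mkdir -p pics
cat > h.py <<'E'
import numpy as np, cv2
from scipy.spatial.transform import Rotation as R
from workcell import env
def pose():
    s=env.get_state(); T=np.eye(4); q=s["orientation"]
    T[:3,:3]=R.from_quat([q[1],q[2],q[3],q[0]]).as_matrix(); T[:3,3]=s["eef_pos"]; return T
def snap(n,f=None):
    T=pose(); d=env.snapshot(n)
    E=np.array(d["extrinsics"]) if "extrinsics" in d else T@np.array(d["hand_eye"])
    fl=240/np.tan(np.radians(d["fovy"])/2)
    if f: cv2.imwrite("pics/"+f,d["frame"]); np.savez("pics/"+f+".npz",E=E,k=[fl,d["cx"],d["cy"]])
    return d["frame"],E,(fl,d["cx"],d["cy"])
def load(f):
    z=np.load("pics/"+f+".npz"); return cv2.imread("pics/"+f),z["E"],z["k"]
def ray(E,k,u,v):
    d=E[:3,:3]@np.array([(u-k[1])/k[0],(v-k[2])/k[0],1]); return E[:3,3],d
def onz(E,k,u,v,z):
    o,d=ray(E,k,u,v); return o+d*(z-o[2])/d[2]
def proj(E,k,p):
    c=np.linalg.inv(E)@np.append(p,1); return c[0]/c[2]*k[0]+k[1],c[1]/c[2]*k[0]+k[2]
E
python3 - <<'E'
from h import *
for n in("scene","top","wrist"):
    f,E,k=snap(n,n+"0.png"); print(n,np.round(E,3).tolist(),k)
print(env.get_state())
E
```

```text
pics
scene [[0.969, 0.22, -0.112, 0.578], [0.247, -0.839, 0.486, -0.55], [0.013, -0.498, -0.867, 1.046], [0.0, 0.0, 0.0, 1.0]] (np.float64(474.7523626776675), 309.54641532789617, 243.65765874909798)
top [[-0.024, -0.999, 0.049, 0.379], [-1.0, 0.024, -0.002, -0.015], [0.001, -0.049, -0.999, 1.617], [0.0, 0.0, 0.0, 1.0]] (np.float64(610.8464029810951), 308.7320606036162, 245.06958697683194)
wrist [[0.379, 0.876, 0.298, 0.131], [0.925, -0.358, -0.124, 0.54], [-0.002, 0.323, -0.946, 0.373], [0.0, 0.0, 0.0, 1.0]] (np.float64(385.2011725176967), 317.3453264236551, 242.77493941297413)
{'time_s': 0.15, 'joint_positions': array([-1.22370937,  0.31157472,  0.01400229,  1.51268908, -0.00441783,
        1.31919852, -0.0272208 ]), 'dq': array([ 0.00175592, -0.00246671,  0.00136801, -0.00476256, -0.00070411,
       -0.00076134,  0.00095266]), 'tau': array([-1.76509593e-05, -3.80269790e+01,  1.46040693e-01, -2.30849540e+01,
        1.23161337e-02,  9.75544826e-03,  1.16700693e-05]), 'eef_pos': array([0.20830563, 0.50857283, 0.30305239]), 'orientation': array([-1.45226374e-04,  1.93150152e-01,  9.81168779e-01, -9.07830584e-04]), 'ft_force': array([-0.59586906, -0.02588875, -0.51924746]), 'wrist_torque': array([ 0.01629855,  0.0354353 , -0.01032147]), 'finger_force': 0.0, 'opening': 0.9993495670851731}
```

View pics/scene0.png

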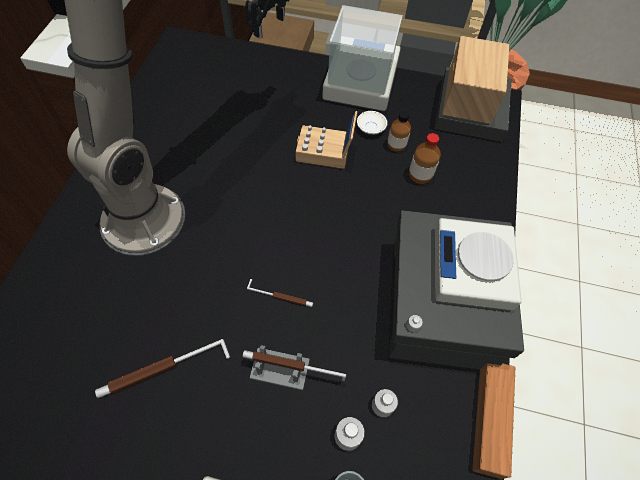

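View pics/top0.png

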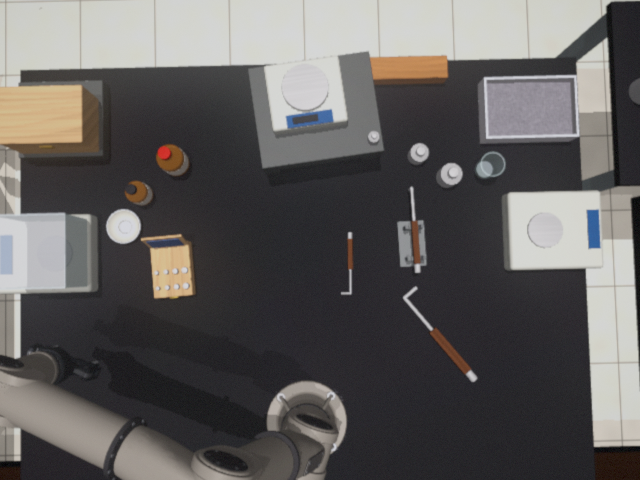

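The scene shows the slab at about (455,285), with the rod in its rest at (275,362). The loose look-alike rods lie at (160,365) and (280,295). In the top view the slab's front edge runs from about (262,167) to (383,152), and the rod from (417,270) to (411,188). I'll enlarge these and measure.

Run:
```python
from h import *
f,E,k=load("top0.png")
c=f[40:290,240:500]
c=cv2.convertScaleAbs(c,alpha=1.8,beta=10)
cv2.imwrite("pics/c1.png",cv2.resize(c,(624,600),interpolation=cv2.INTER_CUBIC))
for r in range(146,176,1): print(r,f[r,300].tolist(),f[r,340].tolist())
```

```text
146 [119, 121, 119] [115, 117, 116]
147 [121, 122, 121] [117, 116, 117]
148 [121, 123, 122] [117, 117, 118]
149 [122, 121, 120] [118, 117, 118]
150 [119, 119, 118] [118, 117, 118]
151 [119, 120, 119] [120, 119, 119]
152 [119, 120, 119] [121, 120, 120]
153 [121, 120, 119] [120, 119, 118]
154 [119, 120, 120] [119, 119, 118]
155 [119, 120, 120] [116, 116, 116]
156 [122, 122, 120] [104, 104, 105]
157 [122, 121, 121] [68, 66, 67]
158 [121, 121, 119] [49, 48, 48]
159 [122, 121, 121] [45, 46, 44]
160 [120, 120, 119] [45, 43, 43]
161 [117, 116, 116] [38, 37, 38]
162 [98, 98, 96] [37, 32, 33]
163 [62, 61, 62] [37, 32, 32]
164 [48, 48, 48] [43, 40, 40]
165 [43, 44, 43] [42, 39, 39]
166 [41, 42, 41] [41, 40, 41]
167 [39, 38, 37] [38, 38, 39]
168 [38, 35, 35] [41, 37, 36]
169 [37, 38, 38] [41, 36, 37]
170 [40, 37, 38] [40, 38, 38]
171 [43, 38, 38] [41, 38, 39]
172 [41, 37, 39] [38, 37, 37]
173 [44, 40, 40] [38, 35, 35]
174 [38, 35, 35] [39, 33, 33]
175 [42, 38, 38] [42, 37, 40]
```

View pics/c1.png

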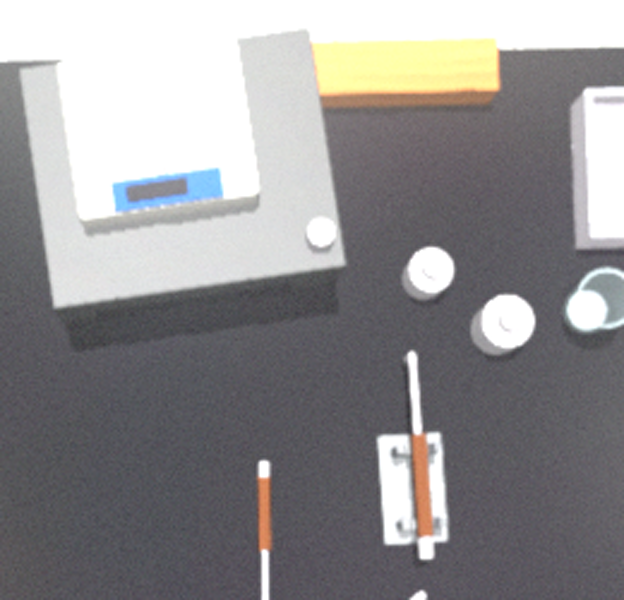

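The crop shows the slab's front edge from (52,305) to (343,265). The rod handle runs from (420,435) to (427,537) and the shaft reaches (412,353), with w1 and w2 near (503,325) and (428,273).

Run:
```python
from h import *
f,E,k=load("top0.png")
g=cv2.cvtColor(f,cv2.COLOR_BGR2GRAY).astype(float)
# front edge: subpixel 80-level crossing
P=[]
for u in range(272,376,4):
    c=g[140:176,u]; i=np.where((c[:-1]>=80)&(c[1:]<80))[0][-1]
    P.append((u,140+i+(c[i]-80)/(c[i]-c[i+1])))
def xy(P,z): return np.array([onz(E,k,u,v,z)[:2] for u,v in P])
W=xy(P,.15); 
vx,vy,x0,y0=cv2.fitLine(W.astype(np.float32),cv2.DIST_HUBER,0,.001,.001).ravel()
print("front dir",vx,vy,x0,y0, "res",np.abs((W-[x0,y0])@[-vy,vx]).max())
# side edges, rows
L=[];Rr=[]
for v in range(80,150,4):
    r=g[v]
    a=np.where((r[240:275][:-1]<80)&(r[241:276][:-1+1 or None][:34]>=80))[0]
    if len(a): L.append((240+a[0]+.5,v))
    b=np.where((r[360:395][:-1]>=80)&(r[361:395]<80))[0]
    if len(b): Rr.append((360+b[-1]+.5,v))
d=np.array([vx,vy]); d*=np.sign(d[1])
for n,S in(("L",L),("R",Rr)):
    w=xy(S,.15); l=cv2.fitLine(w.astype(np.float32),cv2.DIST_HUBER,0,.001,.001).ravel()
    print(n,l, "y along",np.median((w-[x0,y0])@d))
    if n=="L": yl=np.median((w-[x0,y0])@d)
    else: yr=np.median((w-[x0,y0])@d)
print("width",yl-yr,"origin",np.array([x0,y0])+d*(yl+yr)/2,"yaw x axis",np.degrees(np.arctan2(-d[0],d[1])))
# rod
hsv=cv2.cvtColor(f,cv2.COLOR_BGR2HSV)
m=((hsv[...,0]<16)&(hsv[...,1]>110)&(hsv[...,2]>50)).astype(np.uint8); m[:, :395]=0; m[:,440:]=0;m[:200]=0;m[275:]=0
q=np.column_stack(np.where(m)[::-1]); w=xy(q,.066)
c=cv2.minAreaRect(w.astype(np.float32)); print("handle",c, w.mean(0))
vx,vy,x0,y0=cv2.fitLine(w.astype(np.float32),2,0,.01,.01).ravel(); print(np.degrees(np.arctan2(vy,vx)))
print("px",q.min(0),q.max(0))
s=xy([(411.5,187)],.06);print("shaft end",s)
for n,p,z in(("w2",(418,152),.07),("w1",(452,174),.085)): print(n,onz(E,k,*p,z))
```

```text
front dir 0.122237414 -0.9925009 0.6584002 -0.05429103 res 0.0009283949465312104
L [0.9924425  0.12271048 0.77340245 0.10740618] y along 0.14646793699260868
R [ 0.9928349   0.11949391  0.75526696 -0.19572559] y along -0.15235547790694148
width 0.29882341489955017 origin [ 0.65876002 -0.05721272] yaw x axis 7.0212474
handle ((0.45767462253570557, -0.2892371118068695), (0.10464810580015182, 0.014454134739935398), 2.042292833328247) [ 0.45642657 -0.28933759]
1.9964279
px [412 221] [419 262]
shaft end [[ 0.59836866 -0.28535306]]
w2 [ 0.68647356 -0.30315617  0.07      ]
w1 [ 0.62539121 -0.38437913  0.085     ]
```

```bash
cat > to.py <<'E'
import sys
from h import *
x,y,z,yaw=map(float,sys.argv[1:5])  # grasp point target, rod yaw deg
T=pose(); D=np.array([x,y,z+env.grip_depth])-T[:3,3]
print("tool shift mm",np.round(T[:3,:3].T@D*1000,1))
c,s=np.cos(np.radians(yaw)),np.sin(np.radians(yaw))
G=np.array([[-c,-s,0],[-s,c,0],[0,0,-1]]).T
print("rotvec tool now",np.round(R.from_matrix(T[:3,:3].T@G).as_rotvec(),4), "shift in goal axes",np.round(G.T@D*1000,1))
s=env.get_state(); print(s["time_s"],np.round(s["joint_positions"],2),np.round(s["ft_force"],2),s["opening"],s["finger_force"])
E
python3 -m inch '[[[-30,0,0],[0,0,-0.141],0],[[-30,0,0],[0,0,-0.141],0],[[-30,0,0],[0,0,-0.142],0],[[-15,-50,0],[0,0,0],0],[[-15,-60,0],[0,0,0],0],[[-15,-60,0],[0,0,0],0],[[-15,-60,0],[0,0,0],0],[[-10,-60,0],[0,0,0],0],[[-5,-60,0],[0,0,0],0],[[0,-60,0],[0,0,0],0]]'; python3 to.py 0.457 -0.289 0.160 2
```

```text
time_s: 1.4
eef_pos: [0.3846, 0.0778, 0.3038]
orientation: [0.0, -0.017, 1.0, 0.0]
ft_force: [0.5, -0.5, -0.3]
opening: 1.0
finger_force: 0.0
tool shift mm [ -59.6 -369.1   89.9]
rotvec tool now [ 0.0001  0.0005 -0.0001] shift in goal axes [ -59.6 -369.1   89.9]
1.4 [-0.54 -0.02  0.3   1.9   0.01  1.26  1.36] [ 0.5  -0.54 -0.26] 0.9999500401319178 0.0
```

```bash
python3 -m inch '[[[-8,-50,0],[0,0,0],0],[[-8,-50,5],[0,0,0],0],[[-8,-50,5],[0,0,0],0],[[-8,-50,10],[0,0,0],0],[[-8,-50,15],[0,0,0],0],[[-8,-50,15],[0,0,0],0],[[-8,-40,20],[0,0,0],0],[[-4,-29,20],[0,0,0],0],[[0,0,0],[0,0,0],0],[[0,0,0],[0,0,0],0]]'; python3 to.py 0.457 -0.289 0.160 2
python3 - <<'E'
from h import *
snap("wrist","w1.png")
E
```

```text
time_s: 2.65
eef_pos: [0.4577, -0.2858, 0.2139]
orientation: [-0.0, -0.018, 1.0, 0.001]
ft_force: [-0.7, 0.0, 0.5]
opening: 0.998
finger_force: 0.0
tool shift mm [ 0.8 -3.2 -0. ]
rotvec tool now [ 0.0012 -0.0002  0.001 ] shift in goal axes [ 0.8 -3.2 -0. ]
2.65 [ 0.05  0.41  0.64  1.7  -0.27  1.13  2.37] [-0.73  0.05  0.47] 0.9978038790004742 0.0
```

View pics/w1.png

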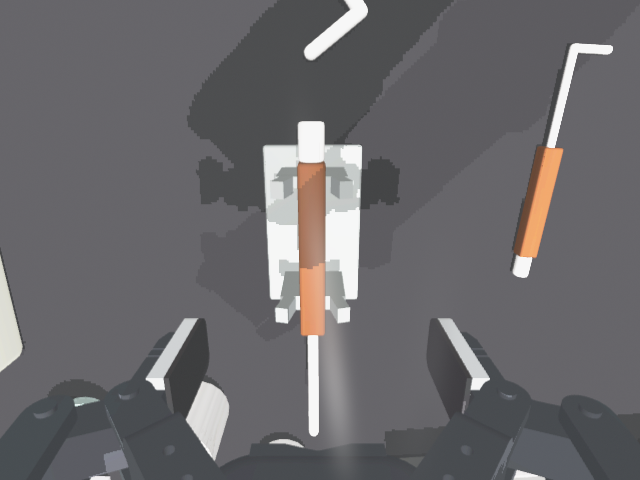

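The wrist view shows the handle from (311,162) to (313,334), centred between the two rest uprights, with the shaft down to (314,432).

Run:
```python
from h import *
f,E,k=load("w1.png")
hsv=cv2.cvtColor(f,cv2.COLOR_BGR2HSV)
m=((hsv[...,0]<16)&(hsv[...,1]>110)&(hsv[...,2]>50)).astype(np.uint8); m[:, :285]=0; m[:,340:]=0;m[:140]=0;m[350:]=0
q=np.column_stack(np.where(m)[::-1]); print(q.min(0),q.max(0))
w=np.array([onz(E,k,u,v,.069)[:2] for u,v in q])
c=cv2.minAreaRect(w.astype(np.float32));print(c)
vx,vy,x0,y0=cv2.fitLine(w.astype(np.float32),2,0,.01,.01).ravel(); print(np.degrees(np.arctan2(vy,vx)),x0,y0)
print(w[:,0].min(),w[:,0].max())
print("shaft end",onz(E,k,314,434,.06))
```

```text
[298 163] [324 335]
((0.4560418128967285, -0.2902241051197052), (0.1092594638466835, 0.01461742352694273), 1.139763593673706)
1.1411701 0.45319614 -0.2917045
0.4012942103465959 0.5107421741268979
shaft end [ 0.60046823 -0.28323003  0.06      ]
```

```bash
python3 -m inch '[[[2,-4,20],[0,0,0],0],[[0,0,25],[0,0,0],0],[[0,0,25],[0,0,0],0],[[0,0,15],[0,0,0],0],[[0,0,10],[0,0,0],0],[[0,0,5],[0,0,0],0],[[0,0,0],[0,0,0],0],[[0,0,0],[0,0,0],1],[[0,0,0],[0,0,0],1],[[0,0,0],[0,0,0],1]]'; python3 to.py 0.456 -0.290 0.060 2;python3 -m inch '[[[0,0,0],[0,0,0],1],[[0,0,0],[0,0,0],1],[[0,0,0],[0,0,0],1],[[0,0,0],[0,0,0],1],[[0,0,0],[0,0,0],1],[[0,0,0],[0,0,0],1],[[0,0,0],[0,0,0],1],[[0,0,0],[0,0,0],1],[[0,0,0],[0,0,0],1],[[0,0,0],[0,0,0],1]]'; python3 to.py 0.456 -0.290 0.060 2
```

```text
time_s: 3.95
eef_pos: [0.4558, -0.2909, 0.1142]
orientation: [0.0, -0.018, 1.0, -0.0]
ft_force: [0.5, 0.7, -0.1]
opening: 0.382
finger_force: 0.0
tool shift mm [-0.2  0.9  0.3]
rotvec tool now [-0.0002  0.0005  0.0003] shift in goal axes [-0.2  0.9  0.3]
3.95 [ 0.1   0.53  0.59  1.8  -0.36  0.92  2.45] [ 0.5   0.71 -0.14] 0.38199225326261477 0.0
time_s: 5.2
eef_pos: [0.4559, -0.2909, 0.1142]
orientation: [0.0, -0.018, 1.0, -0.0]
ft_force: [-0.5, 1.0, 6.0]
opening: 0.179
finger_force: 59.2
tool shift mm [-0.1  0.9  0.3]
rotvec tool now [-0.0002  0.0005  0.0004] shift in goal axes [-0.1  0.9  0.3]
5.2 [ 0.1   0.53  0.59  1.8  -0.36  0.92  2.45] [-0.53  0.95  6.03] 0.1788238907025123 59.170074462890625
```

```bash
python3 -m inch '[[[0,0,-15],[0,0,0],1],[[0,0,-30],[0,0,0],1],[[0,0,-35],[0,0,0],1],[[-7,30,-21],[0,0,0],1],[[-7,30,-21],[0,0,0],1],[[-7,30,-21],[0,0,0],1],[[-7,30,-21],[0,0,0],1],[[-7,30,-21],[0,0,-0.0875],1],[[0,0,0],[0,-0.175,0],1],[[0,0,0],[0,-0.175,0],1]]'; python3 -m inch '[[[0,0,0],[0,0,0],1],[[0,0,0],[0,0,0],1],[[0,0,0],[0,0,0],1],[[0,0,0],[0,0,0],1],[[0,0,0],[0,0,0],1],[[0,0,0],[0,0,0],1],[[0,0,0],[0,0,0],1],[[0,0,0],[0,0,0],1],[[0,0,0],[0,0,0],1],[[0,0,0],[0,0,0],1]]' ; python3 to.py 0.4865 -0.1389 .246 7
python3 - <<'E'
from h import *
f,E,k=snap("wrist","w2.png")
cv2.imwrite("pics/w2b.png",cv2.convertScaleAbs(f,alpha=2,beta=20))
E
```

```text
time_s: 6.45
eef_pos: [0.4856, -0.1393, 0.2995]
orientation: [0.176, -0.061, 0.982, 0.01]
ft_force: [-0.6, -0.7, -1.2]
opening: 0.176
finger_force: 58.6
time_s: 7.7
eef_pos: [0.4854, -0.1396, 0.2989]
orientation: [0.174, -0.06, 0.983, 0.011]
ft_force: [-0.7, -0.3, -0.8]
opening: 0.173
finger_force: 58.7
tool shift mm [-1.5  0.6 -0.5]
rotvec tool now [2.000e-04 3.501e-01 6.000e-04] shift in goal axes [-1.2  0.6 -1. ]
7.7 [-0.25  0.04  0.61  1.9  -0.23  0.91  2.16] [-0.71 -0.26 -0.82] 0.17320078617726062 58.65989863872528
```

View pics/w2b.png

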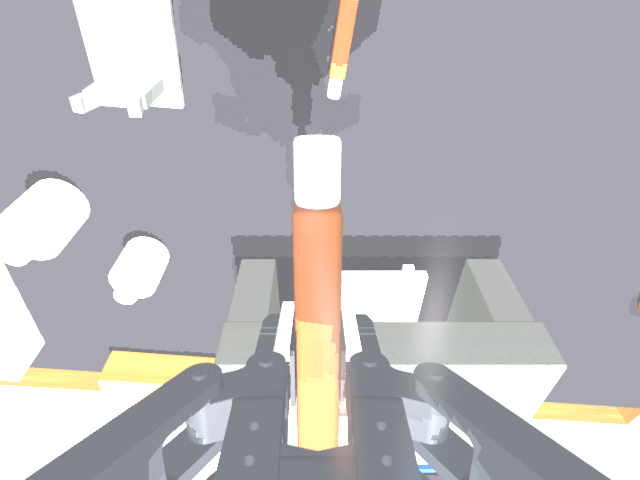

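The view goes under the slab. The slab's front edge is at row ~325, with the feet at (255,290) and (495,290). The pale sledge and plate lie at (340–427, 270–322) with a small light feature at (408,268). I'll enlarge the unsaturated crop.

Run:
```python
from h import *
f,E,k=load("w2.png")
c=f[225:345,330:490]
cv2.imwrite("pics/c2.png",cv2.resize(c,(800,600),interpolation=cv2.INTER_CUBIC))
print(f[262:326:3,350,1],f[262:326:3,400,1],f[300,336:470:4,1])
P=np.array([.6588,-.0572,0]);a=np.radians(7.02);ex=np.array([np.cos(a),np.sin(a),0]);ey=np.array([-np.sin(a),np.cos(a),0])
for n,x,y,z in(("slab edge bot L",0,.11,.1),("R",0,-.11,.1),("plate top fl",.026,.05,.036),("plate top fr",.026,-.05,.036),("bot fl",.026,.05,.02),("tbl footL",0,.11,0),("mid",.04,0,.036)):
    print(n,np.round(proj(E,k,P+ex*x+ey*y+[0,0,z]),1))
```

```text
[ 50  50  50 195 220 211 186 189 183 220 218 215 216 180 159 159 158 158
 159 158 158 158] [ 49  50  50 202 222 212 187 187 184 220 221 219 219 217 230 237 238 238
 239 239 100  87] [ 82  87 215 216 216 216 218 217 218 217 217 218 218 218 218 218 218 239
 238 239 236 239  70  74  77  76  74  72  67  66  77  75  74  72]
slab edge bot L [498.7 320.1]
R [265.1 320.1]
plate top fl [416.8 290.3]
plate top fr [327.  290.3]
bot fl [414.  280.1]
tbl footL [466.6 251.5]
mid [370.8 298.9]
```

View pics/c2.png

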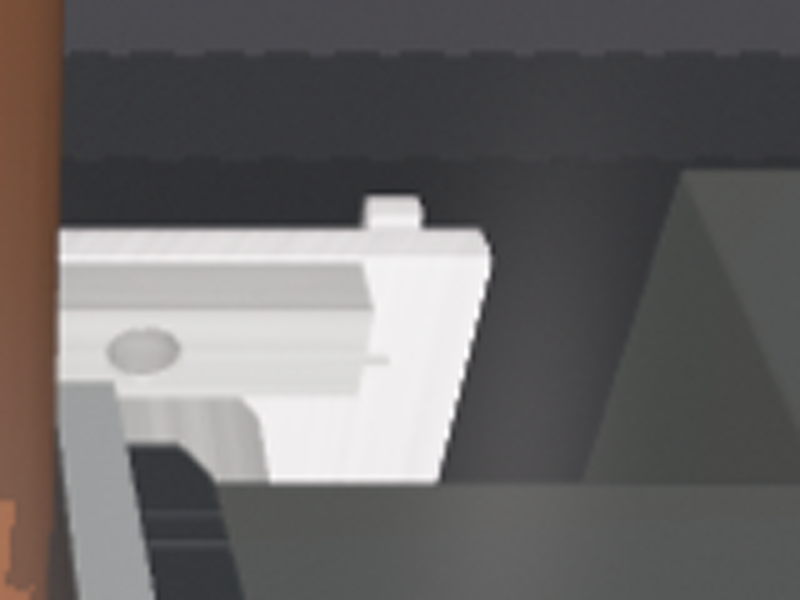

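The eye is visible at crop (143,351), which is pixel ≈(358.3,294.9), about 15 px ≈ 16 mm wide as given. The check weight's rounded edge is behind it. I'll convert the eye to position.

```bash
python3 - <<'E'
from h import *
f,E,k=load("w2.png")
P=np.array([.6588,-.0572,0]);a=np.radians(7.02);ex=np.array([np.cos(a),np.sin(a),0]);ey=np.array([-np.sin(a),np.cos(a),0])
def pl(cu,cv,z):
    p=onz(E,k,330+(cu+.5)/5-.5,225+(cv+.5)/5-.5,z); return np.round(p,4),np.round([(p-P)@ex*1000,(p-P)@ey*1000],1)
for n,u,v,z in(("eye",143,351,.036),("eye top",143,328,.036),("eye bot",143,375,.036),("eyeL",106,351,.036),("eyeR",180,351,.036),("plate fr top",372,310,.036),("plate back top",360,394,.036),("plate fr bot",362,265,.02),("mark",388,359,.02),("slab bottom edge",500,484,.1),("sledge right front",488,240,.02)): print(n,*pl(u,v,z))
f,E2,k2=load("top0.png")
E
python3 to.py 0.480 -0.079 .110 7.02
```

```text
eye [ 0.6936 -0.0678  0.036 ] [ 33.3 -14.8]
eye top [ 0.6864 -0.0692  0.036 ] [ 25.9 -15.3]
eye bot [ 0.7014 -0.0663  0.036 ] [ 41.2 -14.2]
eyeL [ 0.6947 -0.076   0.036 ] [ 33.3 -23.1]
eyeR [ 0.6926 -0.0595  0.036 ] [33.3 -6.4]
plate fr top [ 0.6746 -0.0201  0.036 ] [20.2 34.9]
plate back top [ 0.7016 -0.0156  0.036 ] [47.5 36. ]
plate fr bot [ 0.6762 -0.0191  0.02  ] [22.  35.7]
mark [ 0.7057 -0.0049  0.02  ] [53.  46.2]
slab bottom edge [ 0.6551 -0.0121  0.1   ] [ 1.8 45.3]
sledge right front [0.6651 0.0071 0.02  ] [14.2 63. ]
tool shift mm [ 44.3  60.8 127.6]
rotvec tool now [1.000e-04 3.501e-01 2.000e-04] shift in goal axes [ -2.1  60.8 135. ]
7.75 [-0.25  0.04  0.61  1.9  -0.23  0.91  2.16] [ 0.14 -0.14 -1.1 ] 0.17801738412337892 58.66012930870056
```

```bash
python3 -m inch '[[[0,0,0],[0,0.175,0],1],[[0,0,0],[0,0.175,0],1],[[1,12,30],[0,0,0],1],[[1,12,40],[0,0,0],1],[[1,12,40],[0,0,0],1],[[1,10,33],[0,0,0],1],[[0,0,15],[0,0,0],1],[[0,0,5],[0,0,0],1],[[0,0,0],[0,0,0],1],[[0,0,0],[0,0,0],1]]' ; python3 to.py 0.5546 -0.0849 .082 7.02
python3 - <<'E'
from h import *
f,E,k=snap("top","t2.png")
c=f[100:270,270:440]
cv2.imwrite("pics/c3.png",cv2.resize(cv2.convertScaleAbs(c,alpha=1.8,beta=10),(600,600),interpolation=cv2.INTER_CUBIC))
E
```

```text
time_s: 9.0
eef_pos: [0.4768, -0.0951, 0.1371]
orientation: [0.001, -0.061, 0.998, -0.0]
ft_force: [-0.7, 0.6, -1.5]
opening: 0.173
finger_force: 58.7
tool shift mm [-78.4   0.7   1.5]
rotvec tool now [-0.0008  0.0028 -0.0004] shift in goal axes [-78.5   0.6   1.2]
9.0 [-0.27  0.38  0.54  1.92 -0.25  0.9   2.09] [-0.66  0.59 -1.48] 0.17314598790877006 58.73306930065155
```

View pics/c3.png

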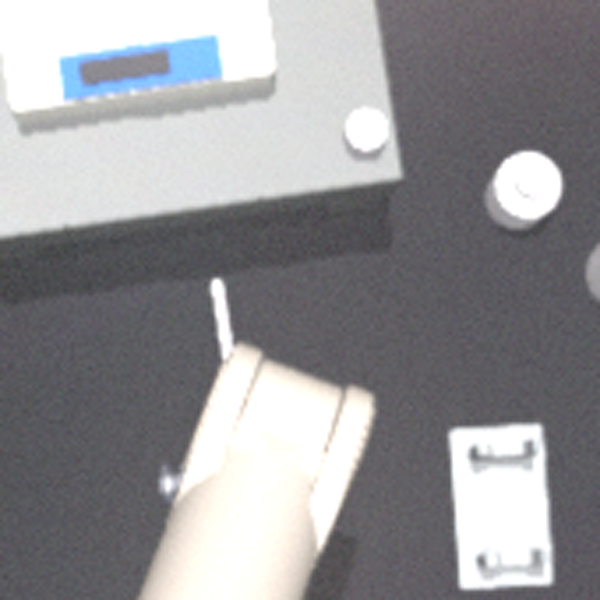

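The shaft's end shows at crop (217,280), in front of the slab edge. I'll check the rod's direction and tip against prediction.

Run:
```python
from h import *
f,E,k=load("t2.png")
g=cv2.cvtColor(f,cv2.COLOR_BGR2GRAY); m=g[174:201,322:345]>85
q=np.column_stack(np.where(m)[::-1])+[322,174]
for r in range(176,201,2): 
    s=q[q[:,1]==r,0]; 
    if len(s): print(r,s.min(),s.max(),np.round(onz(E,k,s.mean(),r,.083),4))
a=np.radians(7.02);e=np.array([np.cos(a),np.sin(a)])
for d in(.1435,.12,.1): print("pred",np.array([.4768,-.0951])+d*e)
```

```text
180 330 332 [ 0.6179 -0.0785  0.083 ]
182 330 333 [ 0.6127 -0.0796  0.083 ]
184 330 333 [ 0.6077 -0.0795  0.083 ]
186 331 333 [ 0.6025 -0.0806  0.083 ]
188 331 334 [ 0.5974 -0.0817  0.083 ]
190 331 334 [ 0.5924 -0.0816  0.083 ]
192 332 334 [ 0.5872 -0.0827  0.083 ]
194 332 335 [ 0.5821 -0.0839  0.083 ]
196 332 335 [ 0.5771 -0.0837  0.083 ]
198 332 340 [ 0.5718 -0.0899  0.083 ]
200 333 343 [ 0.5666 -0.0948  0.083 ]
pred [ 0.61922426 -0.07756203]
pred [ 0.59590043 -0.0804341 ]
pred [ 0.57605036 -0.08287842]
```

```bash
python3 -m inch '[[[-10,0,0],[0,0,0],1],[[-20,0,0],[0,0,0],1],[[-20,0,0],[0,0,0],1],[[-18,0,0],[0,0,0],1],[[-10,0.5,0],[0,0,0],1],[[0,0,4],[0,0,0],1],[[0,0,4],[0,0,0],1],[[0,0,2],[0,0,0],1],[[0,0,0],[0,0,0],1],[[0,0,0],[0,0,0],1]]' ; python3 to.py 0.5546 -0.0849 .065 7.02
```

```text
time_s: 10.3
eef_pos: [0.553, -0.0845, 0.1261]
orientation: [0.0, -0.061, 0.998, 0.0]
ft_force: [1.1, 0.3, -0.6]
opening: 0.173
finger_force: 58.7
tool shift mm [-1.5 -0.6  7.2]
rotvec tool now [0.     0.0003 0.0001] shift in goal axes [-1.5 -0.6  7.2]
10.3 [-0.25  0.53  0.51  1.73 -0.3   0.96  2.07] [ 1.14  0.32 -0.58] 0.1728196061254332 58.73197674751282
```

```bash
python3 -m inch '[[[-1,0,0],[0,0,0],1],[[0,0,1],[0,0,0],1],[[0,0,1],[0,0,0],1],[[0,0,1],[0,0,0],1],[[0,0,1],[0,0,0],1],[[0,0,1],[0,0,0],1],[[0,0,0],[0,0,0],1],[[0,0,0],[0,0,0],1],[[0,0,0],[0,0,0],1],[[0,0,0],[0,0,0],1]]' ; python3 to.py 0.5546 -0.0849 .060 7.02
```

```text
time_s: 11.55
eef_pos: [0.5542, -0.0843, 0.1209]
orientation: [0.0, -0.061, 0.998, -0.0]
ft_force: [-0.2, -0.2, -2.2]
opening: 0.176
finger_force: 58.7
tool shift mm [-0.4 -0.7  7. ]
rotvec tool now [-0.      0.0001  0.0003] shift in goal axes [-0.4 -0.7  7. ]
11.55 [-0.24  0.54  0.5   1.73 -0.31  0.95  2.07] [-0.17 -0.18 -2.16] 0.17641427300405904 58.73163342475891
```

```bash
python3 -m inch '[[[0,0,1],[0,0,0],1],[[0,0,1],[0,0,0],1],[[0,0,1],[0,0,0],1],[[0,0,0],[0,0,0],1],[[0,0,1],[0,0,0],1],[[0,0,1],[0,0,0],1],[[0,0,2],[0,0,0],1],[[0,0,0],[0,0,0],1],[[0,0,0],[0,0,0],1],[[0,0,0],[0,0,0],1]]' ; python3 to.py 0.5546 -0.0849 .060 7.02
```

```text
time_s: 12.8
eef_pos: [0.5542, -0.0843, 0.114]
orientation: [0.0, -0.061, 0.998, 0.0]
ft_force: [-0.1, -0.5, -1.0]
opening: 0.176
finger_force: 58.7
tool shift mm [-0.3 -0.7  0.1]
rotvec tool now [-0.      0.0002  0.0002] shift in goal axes [-0.3 -0.7  0.1]
12.8 [-0.24  0.55  0.5   1.74 -0.31  0.94  2.08] [-0.07 -0.51 -0.95] 0.17591212043941262 58.73255431652069
```

```bash
python3 -m inch '[[[1,0,0],[0,0,0],1],[[1,0,0],[0,0,0],1],[[1,0,0],[0,0,0],1],[[1,0,0],[0,0,0],1],[[1,0,0],[0,0,0],1],[[1,0,0],[0,0,0],1],[[1,0,0],[0,0,0],1],[[1,0,0],[0,0,0],1],[[2,0,0],[0,0,0],1],[[2,0,0],[0,0,0],1]]' ; python3 to.py 0.5546 -0.0849 .060 7.02
```

```text
time_s: 14.05
eef_pos: [0.5423, -0.0857, 0.1141]
orientation: [0.0, -0.061, 0.998, 0.0]
ft_force: [4.0, 0.7, -2.1]
opening: 0.174
finger_force: 58.5
tool shift mm [-12.3  -0.7   0.2]
rotvec tool now [0.     0.0006 0.0003] shift in goal axes [-12.3  -0.7   0.2]
14.05 [-0.24  0.53  0.5   1.77 -0.31  0.92  2.08] [ 4.    0.72 -2.12] 0.1735525926600887 58.499271869659424
```

```bash
python3 -m inch '[[[2,0,0],[0,0,0],1],[[3,0,0],[0,0,0],1],[[3,0,0],[0,0,0],1],[[3,0,0],[0,0,0],1],[[3,0,0],[0,0,0],1],[[3,0,0],[0,0,0],1],[[3,0,0],[0,0,0],1],[[3,0,0],[0,0,0],1],[[3,0,0],[0,0,0],1],[[3,0,0],[0,0,0],1]]' ; python3 -m inch '[[[3,0,0],[0,0,0],1],[[3,0,0],[0,0,0],1],[[3,0,0],[0,0,0],1],[[3,0,0],[0,0,0],1],[[3,0,0],[0,0,0],1],[[3,0,0],[0,0,0],1],[[3,0,0],[0,0,0],1],[[3,0,0],[0,0,0],1],[[3,0,0],[0,0,0],1],[[3,0,0],[0,0,0],1]]' ;python3 to.py 0.5546 -0.0849 .060 7.02
python3 - <<'E'
from h import *
f,E,k=snap("wrist","w3.png")
E
```

```text
time_s: 15.3
eef_pos: [0.5133, -0.0893, 0.1139]
orientation: [0.0, -0.061, 0.998, 0.0]
ft_force: [4.5, 0.6, -2.5]
opening: 0.175
finger_force: 58.5
time_s: 16.55
eef_pos: [0.4835, -0.093, 0.1139]
orientation: [0.0, -0.061, 0.998, -0.0]
ft_force: [4.9, -0.6, -2.7]
opening: 0.177
finger_force: 58.5
tool shift mm [-71.6  -0.7   0. ]
rotvec tool now [-0.      0.0001  0.0003] shift in goal axes [-71.6  -0.6   0. ]
16.55 [-0.26  0.43  0.52  1.93 -0.28  0.86  2.11] [ 4.9  -0.61 -2.72] 0.17697343766601809 58.53725731372833
```

View pics/w3.png

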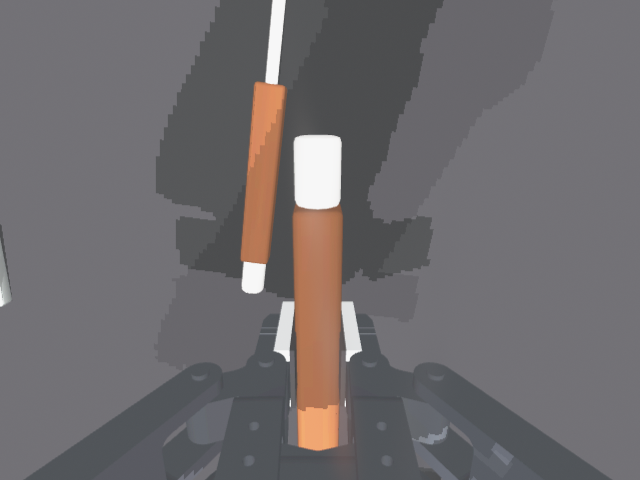

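The wrist view shows the rod held straight, with a look-alike rod lying on the table at (260,180), clear below the fingers. The pull is steady at about 5 N, so I continue.

```bash
python3 -m inch '[[[3,0,0],[0,0,0],1],[[3,0,0],[0,0,0],1],[[3,0,0],[0,0,0],1],[[3,0,0],[0,0,0],1],[[3,0,0],[0,0,0],1],[[3,0,0],[0,0,0],1],[[3,0,0],[0,0,0],1],[[3,0,0],[0,0,0],1],[[3,0,0],[0,0,0],1],[[3,0,0],[0,0,0],1]]' ; python3 -m inch '[[[1,0,0],[0,0,0],1],[[1,0,0],[0,0,0],1],[[1,0,0],[0,0,0],1],[[1,0,0],[0,0,0],1],[[1,0,0],[0,0,0],1],[[1,0,0],[0,0,0],1],[[1,0,0],[0,0,0],1],[[1,0,0],[0,0,0],1],[[1,0,0],[0,0,0],1],[[1,0,0],[0,0,0],1]]' ;python3 to.py 0.5546 -0.0849 .060 7.02
```

```text
time_s: 17.85
eef_pos: [0.4537, -0.0967, 0.1139]
orientation: [0.0, -0.061, 0.998, -0.0]
ft_force: [4.6, 1.3, -1.7]
opening: 0.176
finger_force: 58.6
time_s: 19.1
eef_pos: [0.4439, -0.0979, 0.1139]
orientation: [0.0, -0.061, 0.998, -0.0]
ft_force: [3.6, -0.2, -2.4]
opening: 0.174
finger_force: 58.6
tool shift mm [-111.5   -0.6    0. ]
rotvec tool now [-0.      0.0001  0.0002] shift in goal axes [-111.5   -0.6    0. ]
19.1 [-0.26  0.36  0.54  2.03 -0.25  0.82  2.12] [ 3.6  -0.21 -2.37] 0.17389458639472452 58.585045337677
```

```bash
python3 -m inch '[[[1,0,0],[0,0,0],1],[[1,0,0],[0,0,0],1],[[1,0,0],[0,0,0],1],[[0,0,0],[0,0,0],1],[[0,0,0],[0,0,0],1],[[0,0,0],[0,0,0],1],[[0,0,0],[0,0,0],1],[[0,0,0],[0,0,0],1],[[0,0,0],[0,0,0],1],[[0,0,0],[0,0,0],1]]';python3 to.py 0.5546 -0.0849 .060 7.02
python3 - <<'E'
from h import *
f,E,k=snap("scene","s3.png"); P=np.array([.6588,-.0572,0]);a=np.radians(7.02);ex=np.array([np.cos(a),np.sin(a),0])
u,v=map(int,proj(E,k,P-.07*ex+[0,0,.04])); print(u,v)
c=f[v-80:v+70,u-100:u+100]; cv2.imwrite("pics/c4.png",cv2.resize(c,(800,600),interpolation=cv2.INTER_CUBIC))
E
```

```text
time_s: 20.35
eef_pos: [0.4408, -0.0983, 0.1138]
orientation: [-0.0, -0.061, 0.998, 0.0]
ft_force: [2.1, -0.4, -1.3]
opening: 0.176
finger_force: 58.6
tool shift mm [-1.146e+02 -7.000e-01 -1.000e-01]
rotvec tool now [ 0.0001 -0.0004  0.0002] shift in goal axes [-1.146e+02 -6.000e-01 -1.000e-01]
20.35 [-0.26  0.36  0.54  2.03 -0.25  0.81  2.12] [ 2.13 -0.36 -1.29] 0.17567437421529636 58.63953709602356
359 285
```

View pics/c4.png

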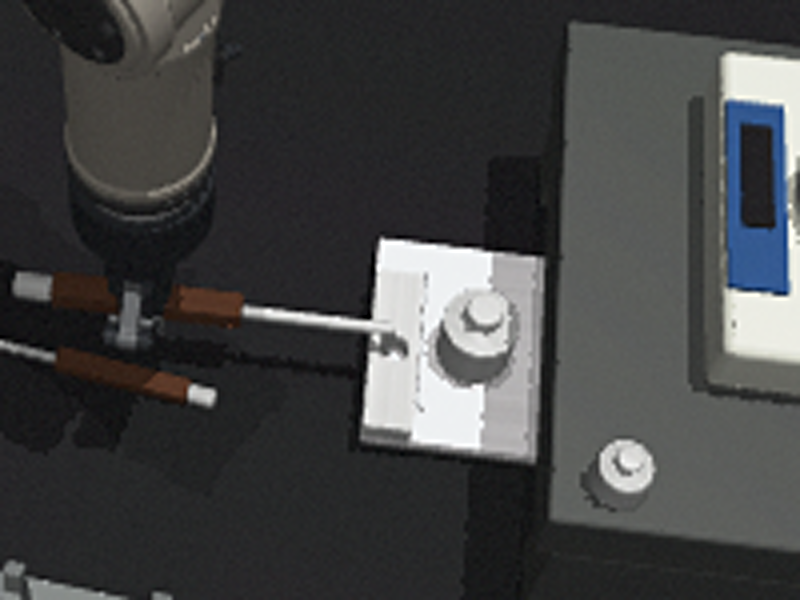

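The sledge is drawn out, with the tip in the eye at crop (390,342) and the check weight upright at (478,335). I'll pull the last few mm to the stop.

```bash
python3 -m inch '[[[1,0,0],[0,0,0],1],[[0.5,0,0],[0,0,0],1],[[0.5,0,0],[0,0,0],1],[[0,0,0],[0,0,0],1],[[0.5,0,0],[0,0,0],1],[[0.5,0,0],[0,0,0],1],[[0,0,0],[0,0,0],1],[[0,0,0],[0,0,0],1],[[0,0,0],[0,0,0],1],[[0,0,0],[0,0,0],1]]';python3 to.py 0.5546 -0.0849 .060 7.02
python3 - <<'E'
from h import *
_,E,k=load("s3.png"); P=np.array([.6588,-.0572,0]);a=np.radians(7.02);ex=np.array([np.cos(a),np.sin(a),0])
for u,v in((365,430),(412,435),(427,272),(383,270)):
    p=onz(E,k,259+u/4,205+v/4,.036); print((p-P)@ex)
E
```

```text
time_s: 21.65
eef_pos: [0.4379, -0.0986, 0.1139]
orientation: [-0.0, -0.061, 0.998, 0.0]
ft_force: [3.4, 1.0, -1.9]
opening: 0.18
finger_force: 58.6
tool shift mm [-117.5   -0.7   -0. ]
rotvec tool now [ 0.     -0.0001  0.0003] shift in goal axes [-117.5   -0.6   -0. ]
21.65 [-0.26  0.35  0.54  2.04 -0.25  0.81  2.12] [ 3.4   0.99 -1.89] 0.180189960881072 58.56881260871887
-0.08672575245097482
-0.06004939621252473
-0.058573579100910204
-0.08459897460146598
```

```bash
python3 -m inch '[[[0.5,0,0],[0,0,0],1],[[0.5,0,0],[0,0,0],1],[[0.5,0,0],[0,0,0],1],[[0.5,0,0],[0,0,0],1],[[0,0,0],[0,0,0],1],[[0,0,0],[0,0,0],1],[[0,0,0],[0,0,0],1],[[0,0,0],[0,0,0],1],[[0,0,0],[0,0,0],1],[[0,0,0],[0,0,0],1]]';python3 -m inch '[[[0.5,0,0],[0,0,0],1],[[0.5,0,0],[0,0,0],1],[[0,0,0],[0,0,0],1],[[0.5,0,0],[0,0,0],1],[[0,0,0],[0,0,0],1],[[0,0,0],[0,0,0],1],[[0,0,0],[0,0,0],1],[[0,0,0],[0,0,0],1],[[0,0,0],[0,0,0],1],[[0,0,0],[0,0,0],1]]'
```

```text
time_s: 22.9
eef_pos: [0.4359, -0.0989, 0.1139]
orientation: [-0.0, -0.061, 0.998, 0.0]
ft_force: [4.3, 0.6, -1.3]
opening: 0.173
finger_force: 58.6
time_s: 24.15
eef_pos: [0.4354, -0.0989, 0.1141]
orientation: [0.001, -0.062, 0.998, -0.0]
ft_force: [5.0, -0.3, -3.8]
opening: 0.178
finger_force: 58.4
```

```bash
python3 -m inch '[[[0.5,0,0],[0,0,0],1],[[0,0,0],[0,0,0],1],[[0.5,0,0],[0,0,0],1],[[0,0,0],[0,0,0],1],[[0,0,0],[0,0,0],1],[[0,0,0],[0,0,0],1],[[0,0,0],[0,0,0],1],[[0,0,0],[0,0,0],1],[[0,0,0],[0,0,0],1],[[0,0,0],[0,0,0],1]]'
python3 - <<'E'
from h import *
f,E,k=snap("scene","s4.png")
g0=load("s3.png")[0]
P=np.array([.6588,-.0572,0]);a=np.radians(7.02);ex=np.array([np.cos(a),np.sin(a),0])
for n,g in(("before",g0),("now",f)):
    o=[]
    for v in range(284,308,4):
        r=cv2.cvtColor(g,cv2.COLOR_BGR2GRAY)[v,335:370].astype(float); i=np.where((r[:-1]<90)&(r[1:]>=90))[0][0]
        o.append(round(335+i+(90-r[i])/(r[i+1]-r[i]),2))
    print(n,o)
p=onz(E,k,355,290,.02);print((onz(E,k,356,290,.02)-p)@ex)
E
```

```text
time_s: 25.4
eef_pos: [0.4353, -0.0989, 0.1143]
orientation: [0.002, -0.062, 0.998, -0.0]
ft_force: [7.6, -0.0, -4.5]
opening: 0.175
finger_force: 58.4
before [np.float64(351.45), np.float64(350.89), np.float64(350.98), np.float64(350.28), np.float64(350.01), np.float64(349.39)]
now [np.float64(349.28), np.float64(348.5), np.float64(348.84), np.float64(347.96), np.float64(347.5), np.float64(347.28)]
0.002346486291960551
```

Pulling 1 mm further moved it only 0.1 mm while the force rose to about 8 N, so the sledge is at the stop. Now I ease back and unhook.

```bash
python3 -m inch '[[[-2,0,0],[0,0,0],1],[[-2,0,0],[0,0,0],1],[[-2,0,0],[0,0,0],1],[[0,0,0],[0,0,0],1],[[0,0,-2],[0,0,0],1],[[0,0,-4],[0,0,0],1],[[0,0,-6],[0,0,0],1],[[0,0,-10],[0,0,0],1],[[0,0,-20],[0,0,0],1],[[0,0,-20],[0,0,0],1]]';python3 to.py 0.4559 -0.2909 .110 2
```

```text
time_s: 26.7
eef_pos: [0.4395, -0.0985, 0.1771]
orientation: [0.0, -0.061, 0.998, -0.0]
ft_force: [1.1, 0.3, -1.7]
opening: 0.179
finger_force: 58.8
tool shift mm [   7.2 -192.9   13.2]
rotvec tool now [-0.0001  0.0004  0.0877] shift in goal axes [  -9.7 -192.8   13.2]
26.7 [-0.31  0.25  0.58  1.97 -0.17  0.96  2.05] [ 1.09  0.32 -1.74] 0.1789214172509676 58.84600818157196
```

```bash
python3 -m inch '[[[10,0,-15],[0,0,0.0877],1],[[0,-30,0],[0,0,0],1],[[0,-40,0],[0,0,0],1],[[0,-40,0],[0,0,0],1],[[-5,-40,0],[0,0,0],1],[[-5,-30,5],[0,0,0],1],[[-5,-13,10],[0,0,0],1],[[-4,0,10],[0,0,0],1],[[0,0,0],[0,0,0],1],[[0,0,0],[0,0,0],1]]';python3 to.py 0.4559 -0.2909 .062 2
python3 - <<'E'
from h import *
snap("top","t5.png"); f,E,k=snap("scene","s5.png")
c=f[300:420,220:380]; cv2.imwrite("pics/c5.png",cv2.resize(c,(800,600),interpolation=cv2.INTER_CUBIC))
E
```

```text
time_s: 27.95
eef_pos: [0.4555, -0.2903, 0.1658]
orientation: [-0.0, -0.019, 1.0, 0.001]
ft_force: [-0.0, 0.2, -0.9]
opening: 0.176
finger_force: 58.9
tool shift mm [-0.3 -0.6 49.9]
rotvec tool now [ 0.0013 -0.0003  0.0023] shift in goal axes [-0.3 -0.6 49.9]
27.95 [ 0.06  0.47  0.64  1.75 -0.32  1.03  2.42] [-0.04  0.16 -0.92] 0.17592289071304495 58.93807053565979
```

View pics/c5.png

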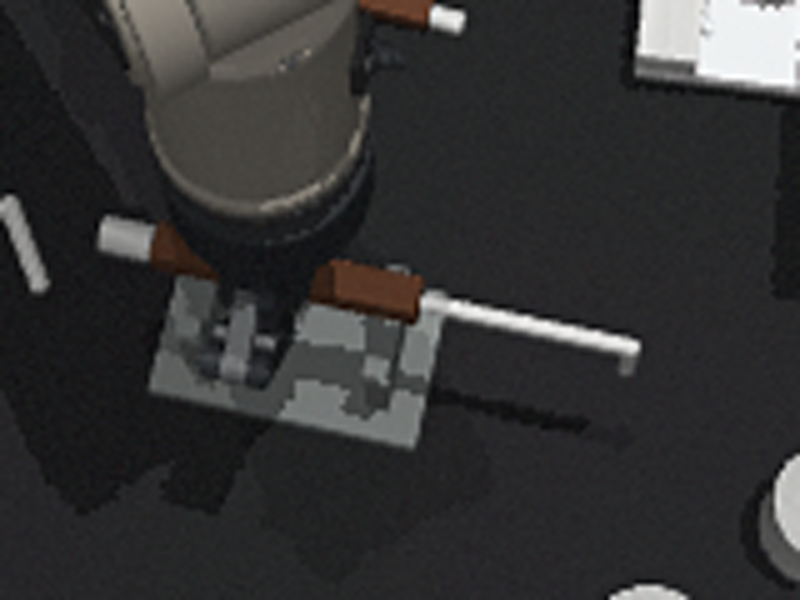

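The rod hangs level over its rest, hook down, with the handle at (370,290) above the notches. Lowering.

```bash
python3 -m inch '[[[0,-1,15],[0,0,0.002],1],[[0,0,15],[0,0,0],1],[[0,0,8],[0,0,0],1],[[0,0,5],[0,0,0],1],[[0,0,3],[0,0,0],1],[[0,0,2],[0,0,0],1],[[0,0,1],[0,0,0],1],[[0,0,1],[0,0,0],1],[[0,0,0],[0,0,0],1],[[0,0,0],[0,0,0],1]]';python3 to.py 0.4559 -0.2909 .0602 2
```

```text
time_s: 29.3
eef_pos: [0.4554, -0.2929, 0.116]
orientation: [0.0, -0.017, 1.0, -0.0]
ft_force: [1.0, -0.2, -1.5]
opening: 0.178
finger_force: 58.9
tool shift mm [-0.6  1.9  1.9]
rotvec tool now [-0.      0.0002 -0.0018] shift in goal axes [-0.6  1.9  1.9]
29.3 [ 0.09  0.53  0.61  1.79 -0.37  0.93  2.46] [ 1.01 -0.2  -1.55] 0.17772574810036942 58.940720558166504
```

```bash
python3 -m inch '[[[0,1.5,0.5],[0,0,0],1],[[0,0,0.5],[0,0,0],1],[[0,0,0.5],[0,0,0],1],[[0,0,0.5],[0,0,0],1],[[0,0,0],[0,0,0],1],[[0,0,0],[0,0,0],1],[[0,0,0],[0,0,0],1],[[0,0,0],[0,0,0],1],[[0,0,0],[0,0,0],1],[[0,0,0],[0,0,0],1]]';python3 to.py 0.4559 -0.2909 .0602 2
```

```text
time_s: 30.55
eef_pos: [0.4553, -0.2914, 0.1142]
orientation: [0.0, -0.017, 1.0, 0.0]
ft_force: [-2.2, 1.9, 5.2]
opening: 0.174
finger_force: 59.6
tool shift mm [-0.6  0.5  0.1]
rotvec tool now [ 0.0002  0.0001 -0.0019] shift in goal axes [-0.6  0.5  0.1]
30.55 [ 0.09  0.53  0.6   1.8  -0.37  0.93  2.46] [-2.25  1.86  5.18] 0.17411799644025483 59.63591694831848
```

Seated: contact force is 5 N, the same as at the pick-up. Release and rise.

```bash
python3 -m inch '[[[0,0,0],[0,0,0],0.6],[[0,0,0],[0,0,0],0.3],[[0,0,0],[0,0,0],0],[[0,0,0],[0,0,0],0],[[0,0,0],[0,0,0],0],[[0,0,0],[0,0,0],0],[[0,0,0],[0,0,0],0],[[0,0,0],[0,0,0],0],[[0,0,-5],[0,0,0],0],[[0,0,-10],[0,0,0],0]]';python3 -m inch '[[[0,0,-15],[0,0,0],0],[[0,0,-25],[0,0,0],0],[[0,0,-30],[0,0,0],0],[[0,0,-30],[0,0,0],0],[[10,0,-30],[0,0,0],0],[[20,0,-30],[0,0,0],0],[[20,0,-20],[0,0,0],0],[[0,0,0],[0,0,0],0],[[0,0,0],[0,0,0],0],[[0,0,0],[0,0,0],0]]'
python3 - <<'E'
from h import *
f,E,k=snap("scene","s6.png")
c=f[200:470,190:550]; cv2.imwrite("pics/c6.png",cv2.resize(c,(800,600),interpolation=cv2.INTER_CUBIC))
f,E,k=snap("wrist","w6.png")
hsv=cv2.cvtColor(f,cv2.COLOR_BGR2HSV)
m=((hsv[...,0]<16)&(hsv[...,1]>110)&(hsv[...,2]>50)).astype(np.uint8)
n,l,s,c=cv2.connectedComponentsWithStats(m)
for i in range(1,n):
    if s[i,4]>300:
        q=np.column_stack(np.where(l==i)[::-1]); w=np.array([onz(E,k,u,v,.069)[:2] for u,v in q]); print(s[i],cv2.minAreaRect(w.astype(np.float32)))
E
```

```text
time_s: 31.8
eef_pos: [0.4551, -0.2913, 0.1292]
orientation: [-0.0, -0.017, 1.0, 0.0]
ft_force: [-0.2, -0.6, 0.9]
opening: 0.999
finger_force: 0.0
time_s: 33.05
eef_pos: [0.4058, -0.2922, 0.3079]
orientation: [-0.001, -0.017, 1.0, 0.0]
ft_force: [-0.4, 0.0, -0.3]
opening: 1.0
finger_force: 0.0
[ 470  193   28   80 1105] ((0.4149371385574341, -0.1526959091424942), (0.012458615005016327, 0.06917249411344528), 88.93318939208984)
[ 308  213   18  116 1922] ((0.455882728099823, -0.2917737364768982), (0.10852343589067459, 0.014616696164011955), 1.826499342918396)
```

View pics/c6.png

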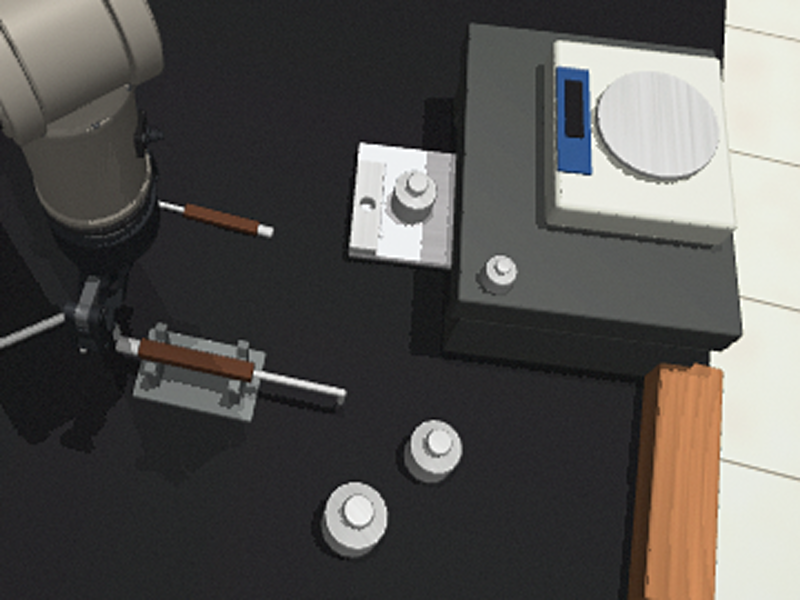

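The rod lies in both notches within about 1 mm of its first place. The sledge is out with the check weight standing on it, and the bystanders look unmoved. I'll check that the sledge did not slip back, then hand in.

Run:
```python
from h import *
ok=[]
for n in("s4.png","s6.png"):
    g=cv2.cvtColor(load(n)[0],cv2.COLOR_BGR2GRAY); o=[]
    for v in range(296,308,4):
        r=g[v,335:370].astype(float); i=np.where((r[:-1]<90)&(r[1:]>=90))[0][0]; o.append(335+i+(90-r[i])/(r[i+1]-r[i]))
    ok.append(np.mean(o))
print(ok)
if abs(ok[0]-ok[1])<1: print(env.close_job())
```

```text
[np.float64(347.57963877313597), np.float64(347.58235229651)]
the job is handed in; nothing more can be done
None
```

The job is handed in: the sledge is at its stop with the check weight upright on it, the rod is back in its rest within about 1 mm, the bystanders look unmoved, and the verdict was not reported; I found the eye with the wrist camera instead of feeling for it.

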